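# Pack the dates, brush out the seal groove and shut the lunch box

### The job

Tip the dates out of the ramekins into the open lunch box, so that all of them are in it, and leave all three ramekins standing upright on the steel tray. Then take the slim brush from its stand and run its tip slowly and lightly along the seal groove in the lunch box's rim, down in the groove all the way from its left-hand end by the hinge (as you see it from the robot), round the front, to its right-hand end by the hinge. Hang the brush back upright in its stand and shut the lunch box lid; leave the teapot, plate and jar alone.

Things in the scene. Friction and masses are not known exactly. Their poses are not given: they have to be found in the camera images.
- lunch_box: White insulated lunch box, loose, 0.9 kg, 190 mm wide (y) x 125 deep (x) x 60 tall. Origin: centre of the underside; x from the robot's side (front) to the hinge, y to the left as the robot sees it. Mouth x -43 to +50, y -76 to +76 mm, inner floor 8 mm up. A U-shaped seal groove in the rim top runs along left side, front, right side: centre line at y = +-85.5 and x = -53 mm, square corners.
- lunch_lid (a joint): Angle of the lunch box's hinged lid: 0 = shut flat on the rim, grows as it opens up and back away from the robot; starts at 2.0 to 2.3. The hinge rubs (about 0.12 N m, some 1 N at the edge), so the lid stays where it is left; it has no catch. Shut, its top is 68.5 mm above the counter.
- lid_hinge (a point): Middle of the lid's hinge axis, on the lunch box at x = +58 mm, z = 58.5 mm; the axis runs along the box's y.
- lid_edge (a point): Middle of the free edge of the lid, 120 mm from the hinge axis; the lid is 190 mm wide and 8 mm thick.
- brush: Slim groove brush, 171 mm long, 70 g, hanging upright, bristles down, in its stand. Origin: bristle tip, unpressed; z from tip to handle. Tuft 7 mm thick; steel neck 8 mm thick, z = 16 to 95 mm; round white splash disc 40 mm across, z = 95 to 101; wooden handle 16 mm (x) by 18 mm (y), z = 101 to 171.
- brush_tip (a point): The end of the bristle tuft. It gives along the brush by up to 8 mm, 0.4 N per mm.
- brush_stand: Fixed steel brush stand: 90 mm square foot, two posts on its +x side, 76 mm square top plate whose upper face is 110 mm above the counter, with a 22 mm square hole in the middle. Origin: centre of the underside, straight below the hole. The brush hangs with its disc on the plate and its tip 15 mm above the counter.
- tray: Stainless tray, loose, 0.9 kg, 250 mm square, floor 3 mm thick, lip 18 mm tall and 3 mm thick. Origin: centre of the underside.
- ramekin1: Round glass ramekin, loose, 140 g, standing on the tray; 50 mm tall, 66 mm across the rim, 58 mm across the foot, walls 3.5 mm, floor 6 mm thick. Origin: centre of the underside; z points to the mouth. It may hold dates or be empty.
- ramekin2: Round glass ramekin, loose, 140 g, standing on the tray; 50 mm tall, 66 mm across the rim, 58 mm across the foot, walls 3.5 mm, floor 6 mm thick. Origin: centre of the underside; z points to the mouth. It may hold dates or be empty.
- ramekin3: Round glass ramekin, loose, 140 g, standing on the tray; 50 mm tall, 66 mm across the rim, 58 mm across the foot, walls 3.5 mm, floor 6 mm thick. Origin: centre of the underside; z points to the mouth. It may hold dates or be empty.
- date1: Stoned dried date, firm, dark brown, 36 mm long and 22 mm thick with round ends, 15 g; origin at its middle, x along it. It lies in one of the ramekins at the start, or is absent.
- date2: Stoned dried date, firm, dark brown, 36 mm long and 22 mm thick with round ends, 15 g; origin at its middle, x along it. It lies in one of the ramekins at the start, or is absent.
- date3: Stoned dried date, firm, dark brown, 36 mm long and 22 mm thick with round ends, 15 g; origin at its middle, x along it. It lies in one of the ramekins at the start, or is absent.
- date4: Stoned dried date, firm, dark brown, 36 mm long and 22 mm thick with round ends, 15 g; origin at its middle, x along it. It lies in one of the ramekins at the start, or is absent.
- date5: Stoned dried date, firm, dark brown, 36 mm long and 22 mm thick with round ends, 15 g; origin at its middle, x along it. It lies in one of the ramekins at the start, or is absent.
- date6: Stoned dried date, firm, dark brown, 36 mm long and 22 mm thick with round ends, 15 g; origin at its middle, x along it. It lies in one of the ramekins at the start, or is absent.
- teapot: White ceramic teapot with a hinged lid, 124 mm across and 126 mm tall, to be left alone. Origin: centre of the underside.
- plate: Green melamine plate, 210 mm across and 22 mm tall, to be left alone. Origin: centre of the underside.
- jar: Glass jar with a black cap, 60 mm across and 100 mm tall, to be left alone. Origin: centre of the underside.
- seam_1 (a point): Point on the seal groove's floor 8 mm short of the groove's left-hand end by the hinge, as the robot sees it (lunch box x = +42, y = +85.5, z = 53 mm). The groove is 11 mm wide and 7 mm deep: floor 53 mm and rim top 60 mm above the counter.
- seam_7 (a point): Point on the seal groove's floor 8 mm short of the groove's right-hand end by the hinge, as the robot sees it (lunch box x = +42, y = -85.5, z = 53 mm). The groove is 11 mm wide and 7 mm deep: floor 53 mm and rim top 60 mm above the counter.
Not all that is in view belongs to the job. What is meant by the lunch_box is not blue or green, and is the larger of those in its own colour.

How it is judged:
By the outcome, as a careful person would: the job done as asked, in the order asked, and still so for the second after the job is handed in, with the robot touching nothing.
Of date1, date2, date3, date4, date5, date6 only 3 to 6 are there at a start; the rules pass over those that are not, and their reading is None.
At some moment in a run one of ramekin1, ramekin2, ramekin3 may be knocked a few centimetres aside while the robot is not near it.
It also fails if it takes over 210 s, if anything falls off the work surface, if the arm or the gripper's body presses on something with over 40 N, if the wrist force passes 120 N, or if a joint passes its speed limit or range.

### The arm

A 7-joint arm with a two-finger parallel gripper is mounted at the origin on the work surface. World frame = base frame: x ahead of the robot, y to its left, z up, the work surface at z = 0. Lengths are in m, angles in rad, forces in N, time in s.
With the tool pointing down it reaches from about 0.425 to 0.925 m from the base axis. Payload 6.8 kg.
Tool frame: the origin (TCP) lies on the front face of the gripper's body, between the roots of the fingers; the fingertips stand 73 mm ahead of it and the grasp point (between the pads) lies 54 mm ahead of it (env.nose_length is the distance from the TCP to the fingertips, in m); z points along the fingers, y is the line along which they close (so a half turn about z gives the same grasp; the last joint's range is limited). The gripper opens to 85 mm and grips with 20 to 120 N. Pads are 22 mm wide; open, the fingers measure 114 mm over their backs; the gripper's body (76 mm by 85 mm) begins 54 mm behind the grasp point. The pads swing forward as they close: fully open they stand 13 mm farther back than shut.
Start: joints at [1.219, 0.477, 0.022, 1.555, -0.011, 1.109, -0.083], TCP at [0.163, -0.655, 0.304] pointing down, gripper open.
Joint ranges: [-2.96, 2.96], [-0.34, 2.1], [-1.41, 1.46], [0.24, 2.44], [-1.37, 4.51], [0.17, 1.92], [-2.96, 2.96]. Speed limits (rad/s): [2.39, 2.39, 3.14, 3.14, 3.14, 3.14, 3.14].

### API

Orientations are given as a unit quaternion [w, x, y, z].
In Python, from cell import env, kin, camera, calibration, job gives the robot as it stands. The module is installed in compiled form; this text tells all that it offers. Calls block until the motion is done:
- env.reach(position, orientation): joint-space move of the TCP to a pose.
- env.movel(position, velocity=0.15, rot=None, stop_force=None): straight line of the TCP; rot=None keeps the orientation; velocity is the mean speed in m/s. With stop_force (N) it stops when the force on the tool has changed by that much, and returns True; else False.
- env.goto_joints(angles): joint-space move.
- env.grip(opening, f_grip=None): finger opening in m; f_grip is the grip in N (None keeps the last); returns when the fingers have stopped.
- env.dwell(seconds).
- kin.inverse_kinematics(position, orientation): joint angles nearest the present ones, or None.
- env.get_state(): the state.
- camera(name): name is "scene" or "side" or "wrist"; returns (picture, depth): 400x640x3 uint8, blue, green, red; 400x640 float32, m along the optical axis (not along the pixel's ray), 0 where there is no reading.
- calibration(name): a dict with "fx", "fy", "cx", "cy" (pixels), "rvec" (rotation vector, rad) and "tvec" (3), from world to camera coordinates, as OpenCV has them. Camera axes: x right, y down, z forward; pixel columns grow to the right and rows downward; lengths in m; the calibration is good to about 2 mm. A picture is of the moment at which its call begins: read the wrist's pose just before it. calibration takes no time and is no camera call; for the wrist camera it gives the pose at the moment of the call.
A pose or a line that the arm cannot do raises env.PlanningError and nothing moves.
- job.job_done(): hands the job in; it is judged then, once.
The state is a dict: "time": time; "qpos": joint angles; "joint_velocities": joint speeds; "joint_torque": joint torques, N m; "tcp_pos": TCP position; "orientation": TCP orientation; "force": force on the tool from outside, world axes, zero at the start; "torque": the same for the moment, N m; "opening": finger opening in m; "gripper_force": force on a finger pad.
Only numpy, scipy, OpenCV 4.12 (cv2) and the standard library are available. Lean on these libraries where they do the work, as an engineer would, in place of code of your own. Each camera call takes 0.05 s, during which the arm holds its last target. There are 200 camera calls.

## Working session

There is one attempt and no reset: what is moved stays moved. The work goes in short steps, each a Python script; the robot and the scene stay as the last script left them, time stands still between calls to the robot, and variables do not carry over. Pictures are saved under pics/ and viewed, at most 14 in all, crops included, and the job is handed in when it is done.

```bash
mkdir -p pics; cat > h.py <<'E'
import numpy as np, cv2
from cell import env, kin, camera, calibration, job
from scipy.spatial.transform import Rotation as R
def cloud(name):
    c=calibration(name); img,d=camera(name)
    v,u=np.mgrid[0:400,0:640]
    p=np.stack([(u-c['cx'])/c['fx']*d,(v-c['cy'])/c['fy']*d,d],-1)
    Rm=cv2.Rodrigues(np.array(c['rvec'],float))[0]; t=np.array(c['tvec'],float).ravel()
    return img,d,(p-t)@Rm
E
python3 - <<'E'
from h import *
for n in ("scene","side","wrist"):
    img,d,P=cloud(n); cv2.imwrite(f"pics/{n}0.png",img); np.savez(f"{n}0.npz",img=img,d=d,P=P)
    c=calibration(n);print(n,c)
s=env.get_state();print(s)
E
```

```text
scene {'fx': 508.4793692760661, 'fy': 508.4793692760661, 'cx': 321.3866850114768, 'cy': 205.0789931862482, 'rvec': array([ 2.49665955,  0.84080635, -0.24252836]), 'tvec': array([-0.4217851 , -0.2214234 ,  1.92629654])}
side {'fx': 379.512825732243, 'fy': 379.512825732243, 'cx': 321.2824635009107, 'cy': 198.59275442603257, 'rvec': array([ 2.33538492, -0.20267739,  0.10919399]), 'tvec': array([-0.52310517,  0.12268785,  1.03652496])}
wrist {'fx': 288.19301783392467, 'fy': 288.19301783392467, 'cx': 317.95207570488304, 'cy': 198.59801862164, 'rvec': array([-2.27823101,  1.77906402,  0.27321416]), 'tvec': array([-0.67465497, -0.03861119,  0.37979802])}
{'time': 0.15, 'qpos': array([ 1.21889389,  0.47760749,  0.02233886,  1.55614178, -0.01152155,
        1.10928966, -0.08311305]), 'joint_velocities': array([-1.79738456e-03, -1.53043158e-03, -1.27068974e-03, -3.61809365e-03,
       -2.30298240e-04, -8.90915231e-05, -1.22381565e-03]), 'joint_torque': array([ 2.25363205e-03, -5.96923757e+01,  1.61005005e+00, -2.81492776e+01,
        1.26371396e-02,  6.48256479e-03,  4.63370824e-06]), 'tcp_pos': array([ 0.16287826, -0.65472646,  0.30318553]), 'orientation': array([-6.49521887e-04,  9.92578850e-01,  1.21600954e-01, -1.13676776e-04]), 'force': array([-0.30143961, -0.83626061, -0.80515605]), 'torque': array([-0.02694376, -0.02266942, -0.036901  ]), 'gripper_force': 0.0, 'opening': 0.08526432957219955}
```

View pics/scene0.png

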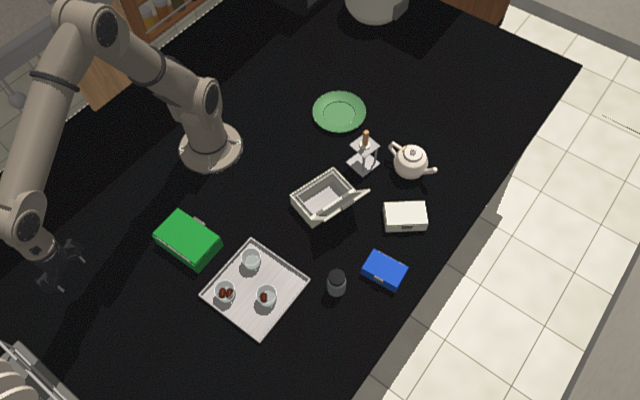

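View pics/side0.png

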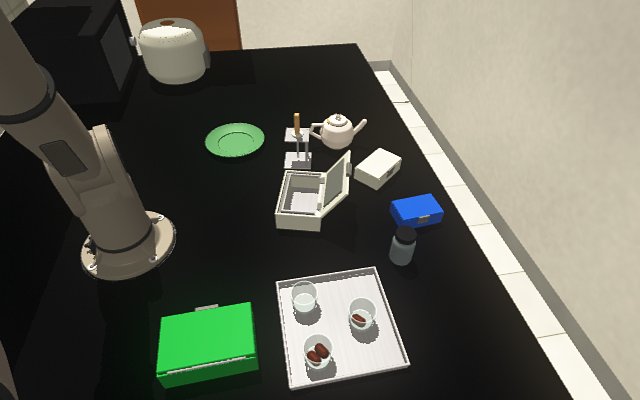

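The scene shows these candidates for the lunch box (scene pixels): white open box (328,197), smaller white closed box (405,217), green (187,240), blue (385,270). I choose the open, larger white one at (328,197). The ramekins are at (251,260), (225,292) and (266,297), and the brush stand is at (364,153).

```bash
python3 - <<'E'
from h import *
a=np.load("scene0.npz"); b=np.load("side0.npz")
A=cv2.resize(a['img'][125:325,190:440],None,fx=3.2,fy=3,interpolation=cv2.INTER_CUBIC)
cv2.imwrite("pics/crop0.png",A[:600,:800])
for n,D,pts in (("scene",a,[(251,272),(225,305),(266,308),(328,197),(405,210),(340,175),(366,132),(411,150),(337,272),(340,110),(187,240)]),("side",b,[(304,295),(318,350),(362,318),(305,200),(378,165),(297,115),(338,130),(403,240)])):
    for (u,v) in pts: print(n,u,v,D['P'][v,u].round(3))
P=np.concatenate([D['P'][D['d']>0] for D in (a,b)])
# top-down height map 2mm
import sys
x0,x1,y0,y1=0.2,1.0,-0.75,0.35
m=(P[:,0]>x0)&(P[:,0]<x1)&(P[:,1]>y0)&(P[:,1]<y1)&(P[:,2]<.3)&(P[:,2]>-.02)
Q=P[m]; H=np.zeros((400,550));
i=((x1-Q[:,0])/.002).astype(int).clip(0,399); j=((y1-Q[:,1])/.002).astype(int).clip(0,549)
np.maximum.at(H,(i,j),Q[:,2])
cv2.imwrite("pics/hm.png",cv2.applyColorMap((H/0.16*255).clip(0,255).astype(np.uint8),cv2.COLORMAP_JET))
E
```

```text
scene 251 272 [ 0.461 -0.289 -0.005]
scene 225 305 [ 0.472 -0.425  0.001]
scene 266 308 [ 0.581 -0.353 -0.002]
scene 328 197 [0.492 0.09  0.003]
scene 405 210 [0.747 0.185 0.046]
scene 340 175 [0.494 0.157 0.063]
scene 366 132 [0.505 0.286 0.181]
scene 411 150 [0.649 0.36  0.117]
scene 337 272 [ 0.71  -0.153  0.094]
scene 340 110 [0.289 0.437 0.004]
scene 187 240 [ 0.246 -0.347  0.064]
side 304 295 [ 0.444 -0.245  0.01 ]
side 318 350 [ 0.453 -0.391  0.026]
side 362 318 [ 0.564 -0.337  0.029]
side 305 200 [0.496 0.083 0.007]
side 378 165 [0.747 0.164 0.047]
side 297 115 [0.503 0.276 0.187]
side 338 130 [0.647 0.321 0.087]
side 403 240 [ 0.7   -0.188  0.099]
```

View pics/crop0.png

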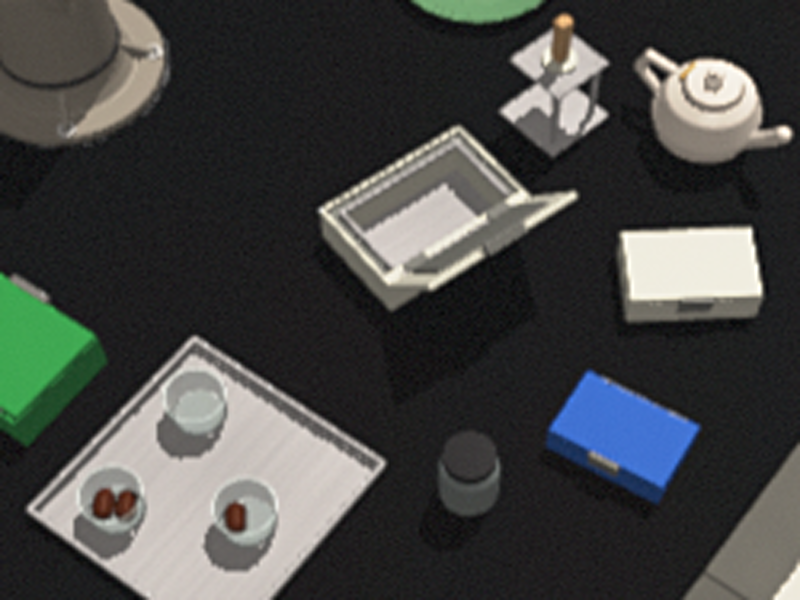

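View pics/hm.png

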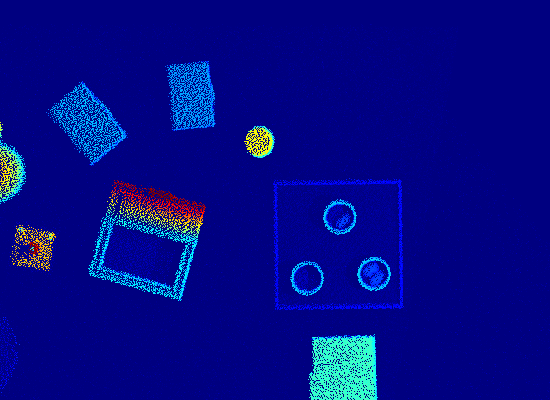

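The crop confirms the white open box: its rim groove is visible, its lid leans back, and its front faces the robot. Two ramekins hold dates, 2 visible near (.454,-.398) and 1 near (.566,-.33). The third, at (.444,-.264), looks empty.

```bash
cat >> h.py <<'E'
from scipy.optimize import least_squares, minimize
def both():
    out=[]
    for n in ("scene","side"):
        img,d,P=cloud(n); out.append((n,img,d,P))
    return out
def ramekins(obs,n=3,lo=.046,hi=.062):
    """rim circles, each as xy per fused cloud"""
    C=[]
    Q=np.concatenate([o[3][(o[2]>0)&(o[3][...,2]>lo)&(o[3][...,2]<hi)] for o in obs])
    Q=Q[(Q[:,0]>.33)&(Q[:,0]<.72)&(Q[:,1]>-.54)&(Q[:,1]<-.15)][:,:2]
    G=np.stack(np.meshgrid(np.arange(.36,.7,.003),np.arange(-.52,-.17,.003),indexing='ij'),-1).reshape(-1,2)
    used=np.zeros(len(Q),bool)
    for k in range(n):
        D=np.linalg.norm(G[:,None]-Q[None,~used],axis=2)
        s=np.sum(np.abs(D-.0315)<.004,1)-np.sum(np.abs(D-.042)<.004,1); c=G[s.argmax()]
        q=Q[np.abs(np.linalg.norm(Q-c,axis=1)-.0315)<.007]
        r=least_squares(lambda p:np.linalg.norm(q-p,axis=1)-.0313,c,loss='soft_l1',f_scale=.002)
        C.append((*r.x.round(4),int(s.max()))); used|=np.linalg.norm(Q-r.x,axis=1)<.045
    return C
def tool(az,th,roll):
    """tool z points azimuth az, th below horizontal; roll about tool z; roll 0: closing axis horizontal"""
    z=np.array([np.cos(az)*np.cos(th),np.sin(az)*np.cos(th),-np.sin(th)])
    y=np.array([-np.sin(az),np.cos(az),0.]); M=np.stack([np.cross(y,z),y,z],1)
    return R.from_matrix(M)*R.from_euler('z',roll)
def q4(r): return r.as_quat(scalar_first=True)
def ik(g,r,off=.054):
    """g: grasp point"""
    return kin.inverse_kinematics(g-r.as_matrix()[:,2]*off,q4(r))
E
python3 - <<'E'
from h import *
obs=[]
for n in("scene","side"):
    a=np.load(n+"0.npz"); obs.append((n,a['img'],a['d'],a['P']))
print(ramekins(obs)); print(ramekins(obs[:1])); print(ramekins(obs[1:]))
# box rim fit per camera: rim ring points z .055-.064
def sd(p,q):
    c,s=np.cos(p[2]),np.sin(p[2]); d=q-p[:2]; return np.stack([c*d[:,0]+s*d[:,1],-s*d[:,0]+c*d[:,1]],1)
for o in (obs,obs[:1],obs[1:]):
    Q=np.concatenate([k[3][(k[2]>0)&(k[3][...,2]>.035)&(k[3][...,2]<.064)] for k in o])
    Q=Q[(Q[:,0]>.38)&(Q[:,0]<.66)&(Q[:,1]>-.07)&(Q[:,1]<.19)]
    def cost(p):
        l=sd(p,Q[:,:2]); x,y=l.T
        out=np.maximum(np.maximum(np.abs(x)-.0625,np.abs(y)-.095),0)
        inn=np.maximum(np.minimum.reduce([x+.043,.05-x,.076-np.abs(y)]),0)
        return np.minimum(out+inn,.01).sum()/len(Q)
    best=min((minimize(cost,[.50+dx,.06+dy,-.26],method='Nelder-Mead',options=dict(initial_simplex=[[.50+dx,.06+dy,-.26],[.515+dx,.06+dy,-.26],[.5+dx,.075+dy,-.26],[.5+dx,.06+dy,-.2]])) for dx in(0,.02) for dy in(-.01,.01)),key=lambda r:r.fun)
    print('box',best.x.round(4),best.fun,len(Q))
    S=np.concatenate([k[3][(k[2]>0)&(k[3][...,2]>.104)&(k[3][...,2]<.116)] for k in o]);S=S[(S[:,0]>.42)&(S[:,0]<.6)&(S[:,1]>.22)&(S[:,1]<.35)]
    r=cv2.minAreaRect(S[:,:2].astype(np.float32)*1000);print('stand',r,len(S))
    S=np.concatenate([k[3][(k[2]>0)&(k[3][...,2]>.135)&(k[3][...,2]<.2)] for k in o]);S=S[(S[:,0]>.45)&(S[:,0]<.57)&(S[:,1]>.22)&(S[:,1]<.33)]
    print('handle',np.median(S,0),S[:,2].max(),len(S))
c=calibration("wrist");M=cv2.Rodrigues(c['rvec'])[0];p=-M.T@c['tvec'];s=env.get_state();T=R.from_quat(s['orientation'],scalar_first=True).as_matrix()
print('cam in tool',T.T@(p-s['tcp_pos']),(T.T@M.T).round(3))
for nm,g in (("r",np.array([.454,-.398,.037])),("r2",np.array([.566,-.33,.037])),("pour",np.array([.52,.06,.15]))):
  for th in (0,.2,.4,.6,.8,1.):
    print(nm,th,[f"{np.degrees(az):.0f}/{roll}" for az in np.radians(range(-90,91,30)) for roll in ((0,) if nm!="pour" else (-2.7,-2.3,2.3,2.7)) if ik(g,tool(az,th,roll)) is not None])
E
```

```text
[(np.float64(0.4515), np.float64(-0.3984), 283), (np.float64(0.565), np.float64(-0.3299), 261), (np.float64(0.4428), np.float64(-0.2649), 254)]
[(np.float64(0.568), np.float64(-0.3298), 76), (np.float64(0.4456), np.float64(-0.2646), 70), (np.float64(0.4539), np.float64(-0.3981), 69)]
[(np.float64(0.4507), np.float64(-0.3985), 230), (np.float64(0.564), np.float64(-0.3297), 202), (np.float64(0.4418), np.float64(-0.2648), 190)]
box [ 0.4859  0.064  -0.2694] 0.00015319374246352809 2159
stand ((504.49371337890625, 283.78302001953125), (81.8166275024414, 82.2652587890625), 79.04613494873047) 547
handle [0.50367618 0.27986791 0.16449016] 0.1876332202560235 160
box [ 0.4872  0.0642 -0.271 ] 0.00014488683949510206 888
stand ((505.4793701171875, 284.0045166015625), (79.02357482910156, 78.7791976928711), 76.42289733886719) 266
handle [0.50730739 0.28139581 0.16505182] 0.18686166556234884 66
box [ 0.4844  0.0642 -0.2695] 9.836986791907558e-05 1271
stand ((501.5834045410156, 284.3462829589844), (81.8166275024414, 76.33670043945312), 79.04613494873047) 281
handle [0.50157832 0.2791549  0.16447537]
[... 1520 characters left out ...]
6 ['-90/-2.7', '-90/-2.3', '-90/2.3', '-90/2.7', '-60/-2.7', '-60/-2.3', '-60/2.3', '-60/2.7', '60/-2.7', '60/-2.3', '60/2.3', '60/2.7', '90/-2.7', '90/-2.3', '90/2.3', '90/2.7']
pour 0.8 ['-90/-2.7', '-90/-2.3', '-90/2.3', '-90/2.7', '-60/-2.7', '-60/-2.3', '-60/2.3', '-60/2.7', '-30/-2.7', '-30/-2.3', '-30/2.7', '60/-2.7', '60/-2.3', '60/2.3', '60/2.7', '90/-2.7', '90/-2.3', '90/2.3', '90/2.7']
pour 1.0 ['-90/-2.7', '-90/-2.3', '-90/2.3', '-90/2.7', '-60/-2.7', '-60/-2.3', '-60/2.3', '-60/2.7', '-30/-2.7', '-30/-2.3', '-30/2.3', '-30/2.7', '0/-2.7', '0/-2.3', '0/2.3', '0/2.7', '30/-2.7', '30/2.3', '30/2.7', '60/-2.7', '60/-2.3', '60/2.3', '60/2.7', '90/-2.7', '90/-2.3', '90/2.3', '90/2.7']
```

```bash
python3 - <<'E'
from h import *
np.set_printoptions(precision=2,suppress=True,linewidth=150)
s=env.get_state()['qpos'];print(s)
b=np.array([.486,.064])
for azp in (0,30,60,75):
  for th in (.6,.8,1.):
    q=ik(np.array([.453,-.398,.2]),tool(np.radians(azp),th,0)); print('pick',azp,th,q)
for azp in (-90,-60,-30,45,60,75,90,110):
  for th in (0,.3,.6,.9):
    q=ik(np.array([*b,.17]),tool(np.radians(azp),th,0)); print('pour',azp,th,q)
E
```

```text
[ 1.22  0.48  0.02  1.56 -0.01  1.11 -0.08]
pick 0 0.6 [ 0.08  0.89  1.27  2.28  4.34  1.59 -2.33]
pick 0 0.8 [ 1.9   0.72 -1.31  2.11  0.51  0.26  1.99]
pick 0 1.0 [ 1.57  0.46 -0.92  2.03 -0.08  0.39  2.42]
pick 30 0.6 [ 0.77  0.58  0.36  1.96 -1.3   1.26 -2.24]
pick 30 0.8 [ 0.7   0.5   0.36  1.94 -1.13  1.1  -2.42]
pick 30 1.0 [ 0.6   0.44  0.38  1.92 -0.93  0.98 -2.64]
pick 60 0.6 [ 0.75  0.74  0.37  1.64 -0.99  1.6  -2.15]
pick 60 0.8 [ 0.71  0.65  0.34  1.67 -0.87  1.43 -2.24]
pick 60 1.0 [ 0.64  0.56  0.34  1.71 -0.73  1.27 -2.36]
pick 75 0.6 [ 0.73  0.81  0.35  1.49 -0.85  1.73 -2.07]
pick 75 0.8 [ 0.7   0.71  0.31  1.54 -0.74  1.55 -2.14]
pick 75 1.0 [ 0.64  0.62  0.3   1.61 -0.62  1.38 -2.22]
pour -90 0 [-0.77  0.93  0.02  1.83  0.84  1.81 -1.28]
pour -90 0.3 [-0.45  0.8  -0.38  1.86  0.91  1.81 -1.35]
pour -90 0.6 [-0.04  0.79 -0.88  1.88  1.    1.82 -1.39]
pour -90 0.9 [ 0.12  0.66 -0.96  1.93  0.92  1.55 -1.27]
pour -60 0 [-0.59  0.89 -0.38  2.15  1.28  1.9  -1.53]
pour -60 0.3 [-0.25  0.81 -0.79  2.16  1.33  1.88 -1.41]
pour -60 0.6 [-0.    0.71 -1.01  2.17  1.3   1.68
[... 470 characters left out ...]
-0.13  2.3  -1.18  0.62 -2.55]
pour 75 0 [ 0.71  0.89 -0.38  2.14 -1.32  1.31 -1.78]
pour 75 0.3 [ 0.51  0.66 -0.18  2.19 -1.34  1.21 -1.9 ]
pour 75 0.6 [ 0.31  0.47 -0.04  2.21 -1.26  1.03 -2.11]
pour 75 0.9 [ 0.22  0.34 -0.1   2.19 -0.98  0.79 -2.5 ]
pour 90 0 [ 0.28  0.9   0.09  2.   -1.26  1.72 -1.78]
pour 90 0.3 [ 0.31  0.71  0.02  2.04 -1.16  1.43 -1.94]
pour 90 0.6 [ 0.28  0.54 -0.03  2.07 -1.03  1.17 -2.14]
pour 90 0.9 [ 0.22  0.4  -0.1   2.08 -0.81  0.94 -2.43]
pour 110 0 [ 0.14  0.96  0.17  1.79 -1.06  1.9  -1.84]
pour 110 0.3 [ 0.24  0.79  0.02  1.83 -0.92  1.59 -1.99]
pour 110 0.6 [ 0.22  0.63 -0.04  1.88 -0.79  1.35 -2.13]
pour 110 0.9 [ 0.2   0.48 -0.13  1.94 -0.61  1.12 -2.33]
```

```bash
cat >> h.py <<'E'
B=np.array([.486,.064]); BY=-.27
OFF=.048
def tcp(g,r,off=OFF): return np.asarray(g)-r.as_matrix()[:,2]*off
def pick(xy,az=75,th=.8,z=.040):
    r=tool(np.radians(az),th,0); g=np.array([*xy,z]); d=r.as_matrix()[:,2]
    env.grip(.085)
    env.reach(tcp(g-d*.10,r),q4(r))
    env.movel(tcp(g,r),.1,stop_force=8)
    env.grip(.05,35); s=env.get_state(); print('opening',s['opening'],s['gripper_force'],'F',s['force'].round(1),'t',s['time'])
E
python3 - <<'E'
from h import *
pick((.4515+.001,-.3984))
s=env.get_state();p=s['tcp_pos']
env.movel(p+[0,0,.15],.12)
img,d,P=cloud("side");cv2.imwrite("pics/side1.png",img[150:400,200:500])
print(env.get_state()['qpos'].round(2),env.get_state()['opening'],env.get_state()['force'])
E
```

```text
opening 0.06354843504028633 38.11800486902939 F [-1.8 -2.3  5.7] t 3.5583
[ 0.71  0.72  0.29  1.56 -0.74  1.53 -2.13] 0.06314597202770798 [-0.02781967  0.20006844 -2.38089706]
```

View pics/side1.png

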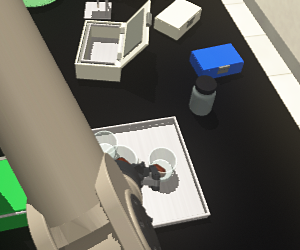

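```bash
cat >> h.py <<'E'
def box2w(x,y,z=0.):
    c,s=np.cos(BY),np.sin(BY); return np.array([B[0]+c*x-s*y,B[1]+s*x+c*y,z])
E
python3 - <<'E'
from h import *
np.set_printoptions(precision=2,suppress=True,linewidth=150)
g=box2w(-.02,.03,.2)
r=tool(np.radians(85),.8,0)
env.movel(tcp(g,r),.2,rot=q4(r))
s=env.get_state();print(s['qpos'],s['time'],s['opening'])
for az in(75,85,95):
  for th in (.3,0,-.1,-.2,-.3): print(az,th,ik(np.array([g[0],g[1],.16]),tool(np.radians(az),th,0),OFF))
E
```

```text
[ 0.12  0.35 -0.01  2.16 -1.01  0.96 -2.38] 7.65 0.06349349302360885
75 0.3 [ 0.77  0.75 -0.58  2.23 -1.3   0.93 -1.92]
75 0 [ 0.82  0.97 -0.59  2.19 -1.32  1.12 -1.75]
75 -0.1 [ 0.82  1.04 -0.59  2.17 -1.31  1.19 -1.71]
75 -0.2 [ 0.82  1.12 -0.59  2.14 -1.3   1.26 -1.67]
75 -0.3 [ 0.82  1.19 -0.59  2.12 -1.29  1.32 -1.64]
85 0.3 [ 0.37  0.7  -0.12  2.14 -1.27  1.27 -1.9 ]
85 0 [ 0.46  0.89 -0.19  2.1  -1.3   1.47 -1.76]
85 -0.1 [ 0.48  0.96 -0.21  2.08 -1.3   1.53 -1.73]
85 -0.2 [ 0.49  1.03 -0.23  2.06 -1.3   1.6  -1.69]
85 -0.3 [ 0.49  1.09 -0.26  2.03 -1.3   1.66 -1.67]
95 0.3 [ 0.31  0.73 -0.09  2.04 -1.13  1.36 -1.95]
95 0 [ 0.4   0.91 -0.16  1.99 -1.17  1.55 -1.85]
95 -0.1 [ 0.42  0.97 -0.18  1.97 -1.17  1.61 -1.82]
95 -0.2 [ 0.43  1.03 -0.21  1.95 -1.18  1.67 -1.8 ]
95 -0.3 [ 0.44  1.09 -0.24  1.93 -1.18  1.73 -1.77]
```

```bash
cat >> h.py <<'E'
def pour():
    """from upright above the box: tilt a little, roll over, raise the nose; then the reverse"""
    g=box2w(-.02,.03,.17); az=np.radians(85)
    r=tool(az,.3,0); q0=ik(g,r,OFF); print(q0.round(2))
    env.goto_joints(q0)
    q=np.array(q0)
    for f in (1.,1.5,2.,2.5,2.9): q=np.array(q0); q[6]+=f; env.goto_joints(q)
    print('cup axis via tool x',R.from_quat(env.get_state()['orientation'],scalar_first=True).as_matrix().round(2).tolist())
    for th in (.05,-.2):
        r=tool(az,th,2.9); qq=ik(g,r,OFF); print(qq.round(2)); env.goto_joints(qq)
    env.dwell(.4)
    for k in range(2):
        for d in(.25,-.25): w=np.array(qq); w[6]+=d; env.goto_joints(w)
    env.dwell(.3)
E
python3 - <<'E'
from h import *
pour()
img,d,P=cloud("side");cv2.imwrite("pics/side2.png",cv2.resize(img[100:350,200:500],None,fx=2,fy=2))
s=env.get_state();print(s['time'],s['opening'])
E
```

```text
[ 0.37  0.68 -0.12  2.15 -1.27  1.28 -1.91]
cup axis via tool x [[0.27, 0.96, 0.08], [0.26, -0.16, 0.95], [0.93, -0.23, -0.3]]
[ 0.5   0.85 -0.25  2.11 -1.27  1.4   1.57]
[ 0.55  1.02 -0.31  2.06 -1.28  1.54  1.65]
14.9167 0.06326094630309195
```

View pics/side2.png

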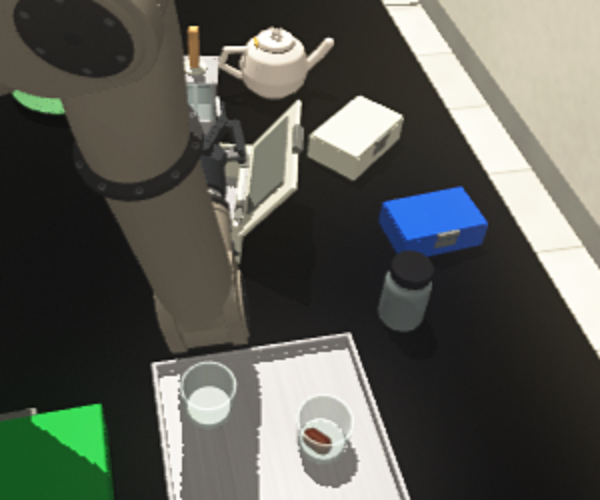

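```bash
cat >> h.py <<'E'
def place(xy,az=75,th=.8,z=.043):
    gb=box2w(-.02,.03,.2); r=tool(np.radians(85),.8,0)
    q0=ik(gb,r,OFF); q=env.get_state()['qpos'].copy()
    q[6]=-1.9; env.goto_joints(q)
    env.goto_joints(ik(gb,r,OFF))
    r=tool(np.radians(az),th,0); g=np.array([*xy,z]); d=r.as_matrix()[:,2]
    env.movel(tcp(g+[0,0,.15],r),.25,rot=q4(r))
    env.movel(tcp(g+[0,0,.01],r),.15)
    hit=env.movel(tcp(g-[0,0,.008],r),.02,stop_force=3)
    print('placed',hit,env.get_state()['tcp_pos']-tcp(g,r))
    env.grip(.085); env.movel(tcp(g-d*.11,r),.15)
E
python3 - <<'E'
from h import *
place((.4525,-.3984))
s=env.get_state();env.movel(s['tcp_pos']+[0,0,.1],.2)
o=both();print(ramekins(o),env.get_state()['time'])
for n,i,d,P in o: cv2.imwrite(f"pics/{n}3.png",i); np.savez(f"{n}3.npz",P=P,d=d,img=i)
A=cv2.resize(o[0][1][150:330,190:390],None,fx=3,fy=3,interpolation=cv2.INTER_CUBIC)
cv2.imwrite("pics/c3.png",A)
E
```

```text
placed True [-6.54224699e-05  4.71042720e-05 -2.26107098e-03]
[(np.float64(0.5649), np.float64(-0.3298), 267), (np.float64(0.4428), np.float64(-0.2649), 247), (np.float64(0.4541), np.float64(-0.3979), 198)] 24.3917
```

View pics/c3.png

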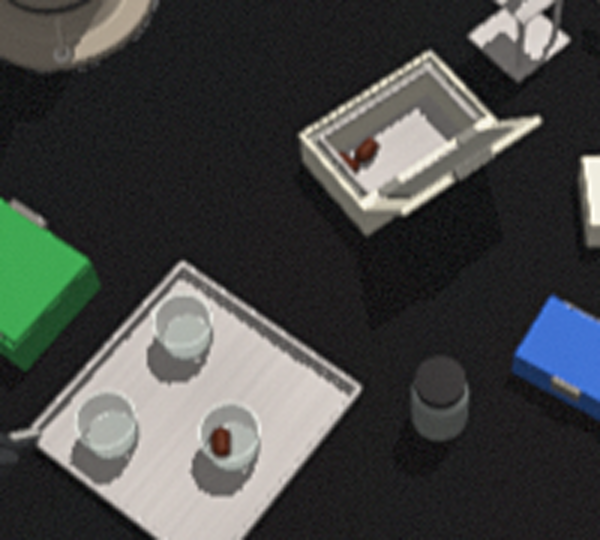

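The picture shows that both dates are in the box (crop pixel 360,153), the first ramekin is empty and standing upright, and the single date is still in the ramekin at (222,440). Next is the second ramekin.

```bash
sed -i 's/box2w(-.02,.03,/box2w(.015,.035,/' h.py; sed -i 's/r=tool(az,th,2.9)/r=tool(az,th,-2.9)/' h.py
python3 - <<'E'
from h import *
xy=(.566,-.3298)
pick(xy)
s=env.get_state();env.movel(s['tcp_pos']+[0,0,.15],.15)
r=tool(np.radians(85),.8,0); env.movel(tcp(box2w(.015,.035,.2),r),.2,rot=q4(r))
pour(); print(env.get_state()['opening'],env.get_state()['time'])
place(xy)
s=env.get_state();env.movel(s['tcp_pos']+[0,0,.1],.2)
o=both();print(ramekins(o),env.get_state()['time'])
cv2.imwrite("pics/c4.png",np.hstack([cv2.resize(o[0][1][150:330,190:390],None,fx=2,fy=2,interpolation=cv2.INTER_CUBIC),cv2.resize(o[1][1][140:400,240:460],None,fx=1.8,fy=360/260,interpolation=cv2.INTER_CUBIC)]))
E
```

```text
opening 0.06305203697560376 38.365894931503135 F [-1.3 -2.9  6. ] t 26.8333
[ 0.43  0.71 -0.21  2.06 -1.23  1.24 -1.99]
cup axis via tool x [[0.27, 0.96, 0.08], [0.26, -0.16, 0.95], [0.93, -0.23, -0.3]]
[ 0.5   0.87 -0.27  2.03 -1.27  1.39  1.02]
[ 0.55  1.03 -0.34  1.98 -1.28  1.54  1.1 ]
0.06312377381119536 37.1667
placed True [-7.38588126e-05  1.00158435e-05 -2.31509173e-03]
[(np.float64(0.4541), np.float64(-0.3976), 133), (np.float64(0.4457), np.float64(-0.2643), 73), (np.float64(0.5697), np.float64(-0.329), 73)] 45.8917
```

View pics/c4.png

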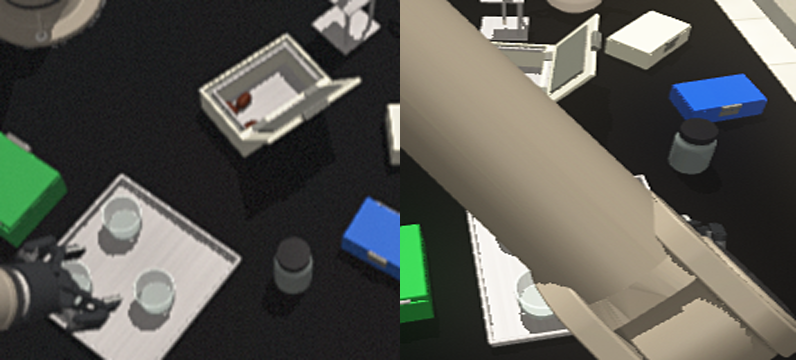

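Both ramekins are empty and upright, and the dates are in the box (left half, about 240,102 and 250,124). Now I'll use the wrist camera for precise measurement of the groove and brush.

```bash
python3 - <<'E'
from h import *
def shot(nm):
    s=env.get_state(); img,d,P=cloud("wrist"); cv2.imwrite(f"pics/w_{nm}.png",img); c=calibration("wrist"); np.savez(f"w_{nm}.npz",img=img,d=d,P=P,**{k:np.array(v) for k,v in c.items()})
s=env.get_state();env.movel(s['tcp_pos']+[0,0,.1],.25)
for nm,az,p in (("a",BY,box2w(-.03,0,.27)),("b",BY+np.pi,box2w(.03,0,.27)),("s",BY,np.array([.47,.283,.33]))):
    try:
        r=tool(az,np.pi/2,0); env.reach(p,q4(r)); env.dwell(.2); shot(nm); print(nm,env.get_state()['time'],env.get_state()['qpos'].round(2))
    except env.PlanningError as e: print(nm,e)
import os
ims=[cv2.resize(cv2.imread(f"pics/w_{n}.png"),(400,250)) for n in "abs" if os.path.exists(f"pics/w_{n}.png")]
cv2.imwrite("pics/w.png",np.vstack([np.hstack(ims[:2]),np.hstack([ims[-1],ims[-1]*0])]))
E
```

```text
a 49.2583 [ 0.69  0.38 -1.17  2.03  0.42  1.    0.62]
b 51.4917 [-1.06  0.43  1.08  2.01 -0.46  0.97 -1.59]
s 53.4833 [-0.02  0.34 -0.79  1.79  0.27  1.12  0.41]
```

View pics/w.png

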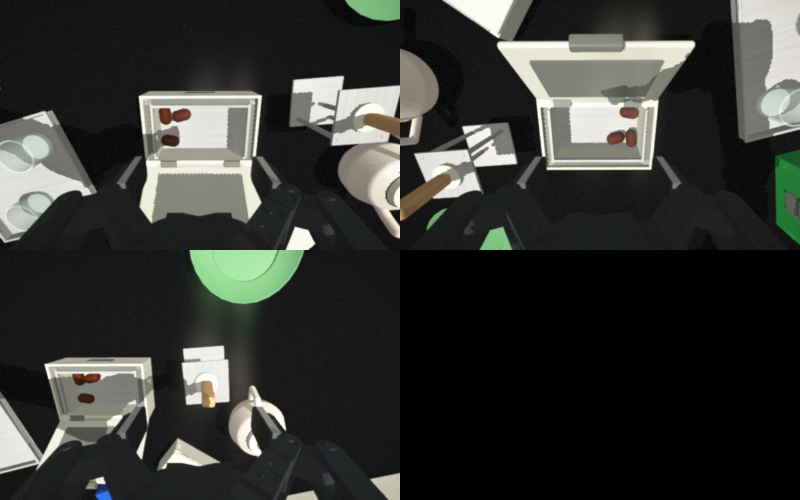

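```bash
cat > fit.py <<'E'
from h import *
def loc(p,q):
    c,s=np.cos(p[2]),np.sin(p[2]); d=q-p[:2]; return c*d[:,0]+s*d[:,1],-s*d[:,0]+c*d[:,1]
def fit(P,p0=(.486,.064,-.27),zlo=.057,groove=True,dz=0):
    Q=P.reshape(-1,3); Q=Q[(Q[:,2]>zlo+dz)&(Q[:,2]<.0635+dz)]; x,y=loc(p0,Q[:,:2]); Q=Q[(abs(x)<.08)&(abs(y)<.11)&(x<.068)][:,:2]
    def cost(p):
        x,y=loc(p,Q)
        out=np.maximum(np.maximum(np.abs(x)-.0625,np.abs(y)-.095),0)
        inn=np.maximum(np.minimum.reduce([x+.043,.05-x,.076-np.abs(y)]),0)
        # inside groove: depth into groove band
        gs=np.where(x<.05,np.maximum(.0055-np.abs(np.abs(y)-.0855),0),0)*(x>-.0585)
        gf=np.maximum(.0055-np.abs(x+.053),0)*(np.abs(y)<.091)
        return np.minimum(out+inn+(np.maximum(gs,gf) if groove else 0),.006).mean()
    best=None
    for dx in(-.003,0,.003):
        for dy in(-.003,0,.003):
            s=np.array(p0)+[dx,dy,0]
            r=minimize(cost,s,method='Nelder-Mead',options=dict(initial_simplex=[s,s+[.004,0,0],s+[0,.004,0],s+[0,0,.03]],xatol=1e-5,fatol=1e-8))
            if best is None or r.fun<best.fun: best=r
    return best,len(Q)
if __name__=="__main__":
    for n in "abs":
        a=np.load(f"w_{n}.npz"); P=a['P']; m=a['d']>0
        x,y=loc((.486,.064,-.27),P.reshape(-1,3)[:,:2]); k=(abs(x)<.07)&(abs(y)<.1)&m.ravel(); z=P.reshape(-1,3)[k,2]
        h,e=np.histogram(z,np.arange(.044,.07,.001)); print(n,h)
        for g in (True,False): r,N=fit(P[m],groove=g); print(n,g,r.x.round(4),r.fun,N)
        S=P[m]; S=S[(S[:,2]>.107)&(S[:,2]<.116)&(S[:,0]>.42)&(S[:,0]<.6)&(S[:,1]>.22)&(S[:,1]<.35)][:,:2]
        if len(S)>50: print('stand',cv2.minAreaRect((S*1000).astype(np.float32)),len(S))
        S=P[m]; S=S[(S[:,2]>.17)&(S[:,2]<.2)&(abs(S[:,0]-.503)<.05)&(abs(S[:,1]-.281)<.05)]
        if len(S)>5: print('handle top',S.mean(0),S[:,2].max(),cv2.minAreaRect((S[S[:,2]>.182][:,:2]*1000).astype(np.float32)),len(S))
    a=np.load("w_s.npz")['img'][80:280,250:470] if 0 else np.load("w_s.npz")['img'][140:270,270:400]
    cv2.imwrite("pics/brush.png",cv2.resize(a,None,fx=4,fy=4,interpolation=cv2.INTER_CUBIC))
E
python3 fit.py
```

```text
a [ 133  181  124  130  131  130  116  113  473 1720 1477  391  249  189
  378 1502 2047  733  399  438  243  185  178  173  191  170]
a True [ 0.4848  0.0662 -0.265 ] 7.757367386163828e-05 5472
a False [ 0.485   0.0661 -0.2675] 5.422763773071818e-05 5472
stand ((502.6470642089844, 286.6629333496094), (78.7566909790039, 76.61701202392578), 78.93364715576172) 6801
b [  82  112   69  103   84   87  120   94  476 1493  965  291  256  230
  420 1715 1720  573  461  454  181  102   89   62   29   18]
b True [ 0.4858  0.0668 -0.2685] 3.6574297756907136e-05 5402
b False [ 0.4858  0.0667 -0.2666] 2.191342431760566e-05 5402
stand ((502.8552551269531, 287.215576171875), (78.49268341064453, 77.40799713134766), 79.28652954101562) 4798
handle top [0.50310482 0.27947141 0.17747405] 0.18620397846506134 ((500.5517272949219, 279.50640869140625), (5.594575881958008, 15.61192512512207), 61.843467712402344) 669
s [ 149  146  127   87  123  153  118  133  272  933  871  326  251  199
  301  991 1225  456  217  178   92   77   83   88   81   95]
s True [ 0.4851  0.0665 -0.2673] 9.758549997501051e-05 3479
s False [ 0.4852  0.0665 -0.265 ] 6.659244406093778e-05 3479
stand ((502.6554260253906, 286.6590270996094), (76.07966613769531, 76.5849380493164), 79.14095306396484) 3726
handle top [0.49986305 0.2869909  0.18296247] 0.18789091377238434 ((502.1196594238281, 286.8367004394531), (17.77474594116211, 15.411181449890137), 68.10263061523438) 489
```

View pics/brush.png

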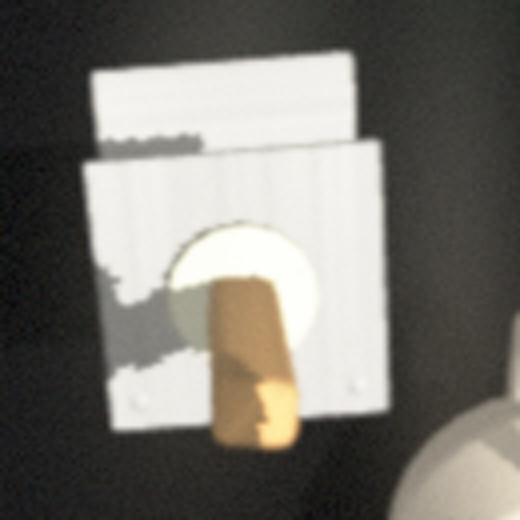

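```bash
cat >> h.py <<'E'
B=np.array([.4853,.0665]); BY=-.2672
AZB=np.radians(-22)
RB=tool(AZB,np.pi/2,0)
E
python3 - <<'E'
from h import *
np.set_printoptions(precision=3,suppress=True,linewidth=150)
env.grip(.045)
env.reach(np.array([.5022,.2869,.30]),q4(RB))
print(env.movel(np.array([.5022,.2869,.200]),.08,stop_force=6))
f0=env.get_state()
env.grip(.01,50); s=env.get_state(); print(s['opening'],s['gripper_force'],s['force']-f0['force'],s['tcp_pos'])
env.movel(np.array([.5022,.2869,.36]),.1); env.dwell(.2)
s=env.get_state(); print(s['opening'],s['force'],s['time'])
p=box2w(.044,.0855,.30); env.movel(p,.15); env.dwell(.3)
fs=[]
for i in range(10): env.dwell(.03); fs.append(env.get_state()['force'])
print(np.mean(fs,0),np.std(fs,0))
o=both()
for n,i,d,P in o: np.savez(f"{n}5.npz",P=P,d=d,img=i)
cv2.imwrite("pics/s5.png",np.hstack([cv2.resize(o[1][1][80:260,240:400],None,fx=3,fy=3,interpolation=cv2.INTER_CUBIC),cv2.resize(o[0][1][110:230,280:380],None,fx=3,fy=540/120,interpolation=cv2.INTER_CUBIC)]))
E
```

```text
False
0.017470442510771494 48.95005614962429 [-0.324 -1.462  4.508] [0.502 0.287 0.201]
0.01784195488069926 [-0.428  0.079 -0.898] 57.9667
[ 0.353  0.26  -0.933] [0.294 0.563 0.594]
```

View pics/s5.png

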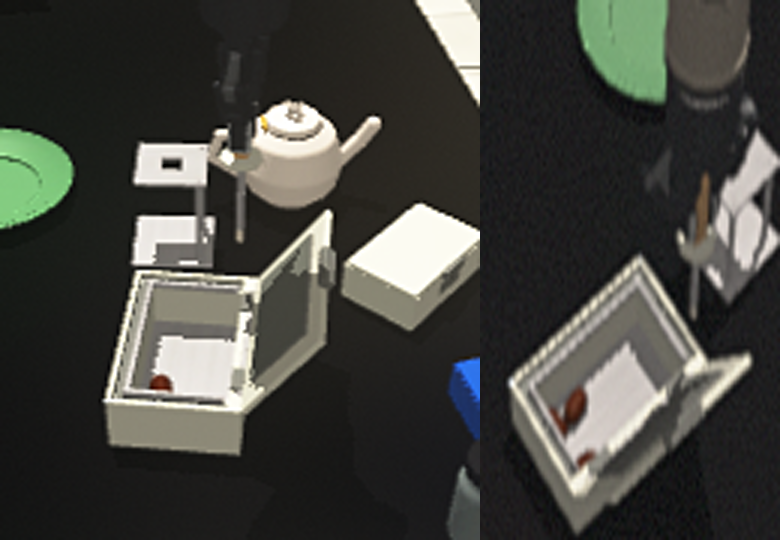

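```bash
python3 - <<'E'
from h import *
np.set_printoptions(precision=4,suppress=True,linewidth=150)
s=env.get_state(); t=s['tcp_pos']; print(t)
img,d,P=cloud("wrist"); m=(d>0)
sets=[("wrist",P[m])]+[(n,np.load(n+"5.npz")['P'][np.load(n+"5.npz")['d']>0]) for n in("scene","side")]
for n,Q in sets:
    Q=Q[(np.linalg.norm(Q[:,:2]-t[:2],axis=1)<.03)&(Q[:,2]>.1)&(Q[:,2]<.3)]
    for lo in np.arange(.105,.24,.015):
        q=Q[(Q[:,2]>lo)&(Q[:,2]<=lo+.015)]
        if len(q)>2: print(n,round(lo,3),len(q),np.median(q,0)-t)
cv2.imwrite("pics/w6.png",img[0:400,120:520])
E
```

```text
[0.5503 0.1373 0.3   ]
wrist 0.105 10 [-0.0024  0.0011 -0.182 ]
wrist 0.12 33 [-0.0025  0.0014 -0.1732]
wrist 0.135 52 [-0.0031  0.0009 -0.1575]
wrist 0.15 58 [-0.0031  0.0016 -0.1429]
wrist 0.165 6 [-0.0032  0.0013 -0.1341]
wrist 0.21 1519 [-0.0098  0.0046 -0.0845]
wrist 0.225 751 [-0.007   0.0028 -0.0649]
wrist 0.24 1425 [-0.007   0.003  -0.0518]
scene 0.105 3 [ 0.0035 -0.0022 -0.1832]
scene 0.12 4 [ 0.0012 -0.0036 -0.1716]
scene 0.135 8 [ 0.0054 -0.0036 -0.1597]
scene 0.15 6 [ 0.0033 -0.0037 -0.1463]
scene 0.165 8 [ 0.0045 -0.0039 -0.1247]
scene 0.195 13 [ 0.0086 -0.0101 -0.0923]
scene 0.21 49 [ 0.0107 -0.0091 -0.0866]
scene 0.225 28 [ 0.0097 -0.0059 -0.0657]
scene 0.24 36 [ 0.0096 -0.0064 -0.0522]
side 0.105 3 [ 0.     -0.003  -0.1838]
side 0.12 9 [-0.0028 -0.0032 -0.1725]
side 0.135 13 [-0.0003 -0.003  -0.1576]
side 0.15 12 [-0.001  -0.0038 -0.1424]
side 0.165 13 [-0.0013 -0.0029 -0.1269]
side 0.18 12 [-0.0012 -0.0034 -0.1129]
side 0.195 6 [ 0.     -0.0045 -0.1025]
side 0.21 82 [-0.0022 -0.0089 -0.0847]
side 0.225 28 [-0.0005 -0.0154 -0.0656]
side 0.24 50 [-0.0052 -0.0178 -0.0529]
```

View pics/w6.png

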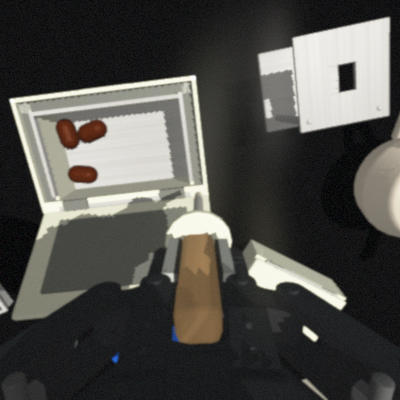

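```bash
python3 - <<'E'
from h import *
np.set_printoptions(precision=2,suppress=True,linewidth=150)
def F(n=12):
    f=[]
    for i in range(n): env.dwell(.02); f.append(env.get_state()['force'])
    return np.mean(f,0)
f0=F(); Z=.186+.0505
a=box2w(.045,.0855)
print(env.movel(np.array([a[0],a[1],Z+.02]),.1), env.movel(np.array([a[0],a[1],Z]),.02,stop_force=4)); 
print('touch',F()-f0,env.get_state()['tcp_pos'])
for x,y in ((0,.0855),(-.053,.0855),(-.053,.0),(-.053,-.0855),(0,-.0855),(.045,-.0855)):
    h=env.movel(box2w(x,y,Z),.035,stop_force=12); print((x,y),h,F(8)-f0,env.get_state()['time'])
    if h: break
E
```

```text
False False
touch [-0.49 -0.43  1.21] [0.55 0.14 0.24]
(0, 0.0855) False [ 0.01 -0.17  1.18] 63.725
(-0.053, 0.0855) False [ 0.26 -0.19  1.15] 65.525
(-0.053, 0.0) False [-0.05  0.64  1.55] 68.25
(-0.053, -0.0855) False [0.15 0.35 1.38] 70.975
(0, -0.0855) False [-0.45 -0.15  1.13] 72.775
(0.045, -0.0855) False [-0.25  0.05  0.98] 74.3417
```

```bash
python3 - <<'E'
from h import *
from fit import fit
np.set_printoptions(precision=4,suppress=True,linewidth=150)
s=env.get_state(); p=s['tcp_pos']
env.movel(np.array([p[0],p[1],.26]),.04); env.movel(np.array([p[0],p[1],.36]),.15)
env.movel(np.array([.5022,.2869,.36]),.2)
env.movel(np.array([.5022,.2869,.22]),.1,stop_force=8)
print(env.movel(np.array([.5022,.2869,.2008]),.04,stop_force=4),env.get_state()['tcp_pos'])
env.grip(.045); env.movel(np.array([.5022,.2869,.31]),.1)
img,d,P=cloud("wrist"); print(fit(P[d>0],p0=(.4853,.0665,-.267))); cv2.imwrite("pics/w7.png",img)
# lid angle
Q=P[d>0]; c,sn=np.cos(BY),np.sin(BY); D=Q[:,:2]-B; x=c*D[:,0]+sn*D[:,1]; y=-sn*D[:,0]+c*D[:,1]
k=(abs(y)<.08)&(x>.07)&(x<.2)&(Q[:,2]>.08)&(Q[:,2]<.19); 
print(k.sum(), np.percentile(x[k],[5,50,95]), np.percentile(Q[k,2],[5,50,95]), np.median(np.arctan2(Q[k,2]-.0585,.058-x[k])))
print(env.get_state()['time'])
env.reach(box2w(-.03,0,.36),q4(tool(BY+np.pi,np.pi/2,0)))
img,d,P=cloud("wrist"); cv2.imwrite("pics/w8.png",img); print(fit(P[d>0],p0=(.4853,.0665,-.267))[0].x); print(ramekins(both()),env.get_state()['time'])
Q=P[d>0]; D=Q[:,:2]-B; x=c*D[:,0]+sn*D[:,1]; y=-sn*D[:,0]+c*D[:,1]
k=(abs(y)<.08)&(x>.07)&(x<.2)&(Q[:,2]>.08)&(Q[:,2]<.19); 
print(k.sum(), np.percentile(x[k],[5,50,98]), np.percentile(Q[k,2],[5,50,98]), np.median(np.arctan2(Q[k,2]-.0585,.058-x[k])))
cv2.imwrite("pics/w78.png",np.hstack([cv2.resize(cv2.imread("pics/w7.png"),(400,250)),cv2.resize(img,(400,250))]))
E
```

```text
True [0.5019 0.2865 0.2005]
(       message: Optimization terminated successfully.
       success: True
        status: 0
           fun: 0.00010472517026730556
             x: [ 4.852e-01  6.655e-02 -2.673e-01]
           nit: 53
          nfev: 106
 final_simplex: (array([[ 4.852e-01,  6.655e-02, -2.673e-01],
                       [ 4.852e-01,  6.655e-02, -2.673e-01],
                       [ 4.852e-01,  6.655e-02, -2.673e-01],
                       [ 4.852e-01,  6.655e-02, -2.673e-01]]), array([ 1.047e-04,  1.047e-04,  1.047e-04,  1.047e-04])), 4389)
3745 [0.072  0.0892 0.1231] [0.0824 0.1063 0.149 ] 2.1440714580114135
81.35
[ 0.4857  0.067  -0.2691]
[(np.float64(0.4877), np.float64(-0.4026), 293), (np.float64(0.5669), np.float64(-0.329), 272), (np.float64(0.4431), np.float64(-0.2647), 250)] 83.5917
14550 [0.076  0.1079 0.1314] [0.087  0.1331 0.1638] 2.158064544408207
```

View pics/w78.png

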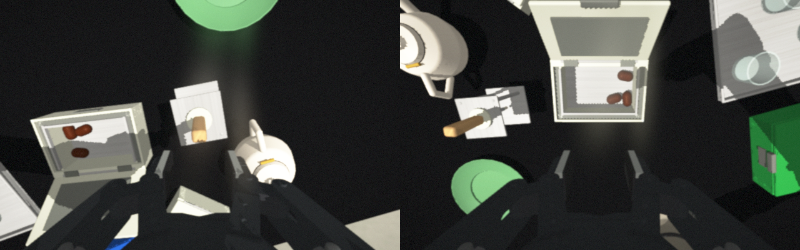

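The groove readings stayed at about 1.2 N, so the tip ran on the floor. The brush hangs upright again, and the box has not moved. Ramekin 1 was knocked to (.488,-.403) but still stands on the tray. Now I'll close the lid.

```bash
python3 - <<'E'
from h import *
np.set_printoptions(precision=3,suppress=True,linewidth=150)
r=tool(BY+np.pi,np.pi/2,0); q=q4(r); L=env.nose_length
def T(x,z): return box2w(x,0,z+L)
env.grip(0.)
env.movel(T(-.03,.30),.2)
env.movel(T(.18,.30),.25,rot=q); env.movel(T(.18,.135),.15,stop_force=8)
f0=env.get_state()['force']; print('f0',f0,env.get_state()['tcp_pos'][2]-L)
h=env.movel(T(.0626,.142),.06,stop_force=10); print(h,env.get_state()['force']-f0)
ok=not h
for a in range(75,-1,-5):
    if not ok: break
    t=np.radians(a); x=.058-.085*np.cos(t)+.010*np.sin(t)+.011; z=.0585+.085*np.sin(t)+.010*np.cos(t)
    ok=not env.movel(T(x,z),.06,stop_force=10)
    if a%15==0: print(a,ok,env.get_state()['force']-f0)
h=env.movel(T(-.016,.0665),.02,stop_force=5); print('press',h,env.get_state()['tcp_pos'][2]-L,env.get_state()['time'])
E
```

```text
f0 [ 0.713 -1.033  0.654] 0.1361383239657635
False [ 0.397  1.386 -0.837]
75 True [-0.999  1.035 -0.107]
60 True [ 0.042  0.805 -0.701]
45 True [-0.65   0.937 -0.385]
30 True [-1.34  -0.234 -0.607]
15 True [-0.235  1.657 -1.711]
0 False [-2.053  0.024  8.49 ]
press False 0.0682622857211953 93.2667
```

```bash
python3 - <<'E'
from h import *
s=env.get_state(); p=s['tcp_pos']; env.movel(p+[0,0,.15],.15)
env.reach(box2w(-.08,.0,.36),q4(tool(BY+np.pi,np.pi/2,0)))
env.dwell(.3); o=both(); w=cloud("wrist")
Q=w[2][w[1]>0]; c,sn=np.cos(BY),np.sin(BY); D=Q[:,:2]-B; x=c*D[:,0]+sn*D[:,1]; y=-sn*D[:,0]+c*D[:,1]
for lo in(-.055,-.03,0,.03): k=(abs(y)<.08)&(x>lo)&(x<lo+.02); print(lo,np.median(Q[k,2]))
print(ramekins(o),env.get_state()['time'],env.get_state()['force'])
cv2.imwrite("pics/end.png",np.vstack([np.hstack([cv2.resize(w[0],(400,250)),cv2.resize(o[0][1],(400,250))]),cv2.resize(o[1][1][60:400],(800,340))]))
E
```

```text
-0.055 0.0685587450959101
-0.03 0.06857185145516195
0 0.06865175255948575
0.03 0.0686344426329996
[(np.float64(0.4876), np.float64(-0.4026), 290), (np.float64(0.5669), np.float64(-0.3288), 270), (np.float64(0.4427), np.float64(-0.2647), 244)] 95.3417 [-0.87644269  0.06497078  0.19320294]
```

View pics/end.png

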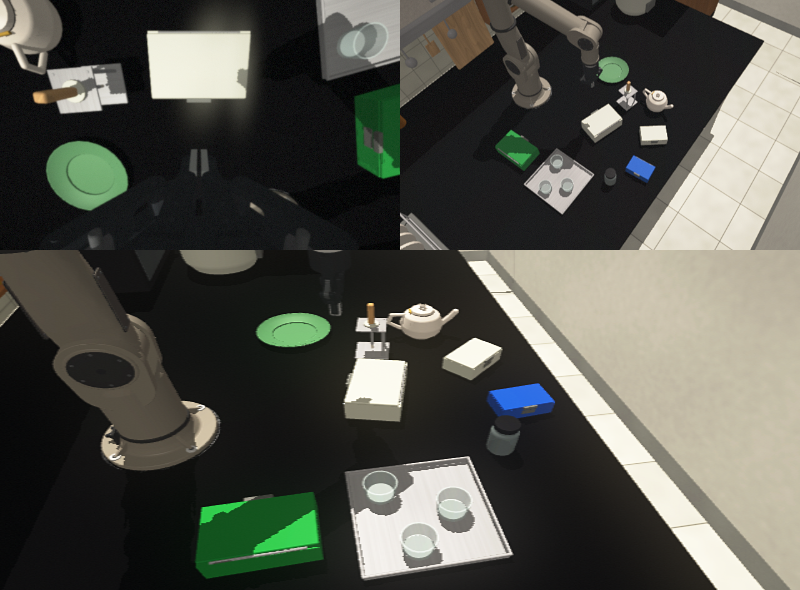

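The lid is flat at 68.6 mm, the brush hangs upright, and all three ramekins are empty and standing on the tray.

```bash
python3 -c "
from h import *
print(job.job_done())"
```

```text
the job is handed in; nothing more can be done
None
```

The job is handed in at about 95 s of the 210 s limit: all three visible dates are in the lunch box, the groove was brushed end to end at about 1.2 N, the brush hangs upright in its stand, the lid is shut, and the three empty ramekins stand upright on the tray (one was knocked a few centimetres aside mid-run but stayed standing).

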